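Stack the canister set on its display stand

ROBOT

A 6-joint arm with a two-finger parallel gripper is mounted at the origin on the work surface. World frame = base frame: x ahead of the robot, y to its left, z up, the work surface at z = 0. Lengths are in mm, angles in rad, forces in N, time in s.
With the tool pointing down it reaches from about 400 to 925 mm from the base axis. Payload 12.5 kg.
Tool frame: the origin (TCP) lies midway between the tips of the shut fingers; the grasp point (between the pads) lies 19 mm behind it; z points along the fingers, y is the line along which they close (so a half turn about z gives the same grasp; the last joint's range is limited). The gripper opens to 95 mm and grips with 3 to 60 N. Pads are 20 mm wide; open, the fingers measure 119 mm over their backs; the gripper's body (75 mm by 180 mm) begins 59 mm behind the grasp point.
Start: joints at [1.138, 0.491, 1.559, -0, 1.092, -0.106], TCP at [200.617, 591.945, 214.661] pointing down, gripper open.
Joint ranges: [-3.1, 3.1], [-0.84, 2.19], [0.05, 2.79], [-1.13, 4.28], [0.06, 2.93], [-2.69, 2.69]. Speed limits (rad/s): [2.22, 2.22, 2.79, 3.14, 3.14, 3.14].

INTERFACE

Orientations are given as [roll, pitch, yaw] about the fixed x, y, z axes, in that order (R = Rz(yaw) Ry(pitch) Rx(roll)).
In Python, from cell import state, read_camera, camera_info, env gives the robot as it stands.
- The arm moves only by the tool move_arm, never from a script. Its argument "commands" is a list of rows, each a list of 3 entries, a list of its own where there are three numbers: the shift along the world's x, y, z in cm, then the turn, a rotation vector about the world's x, y, z in degrees, then the opening, from 0 (shut) to 1 (fully open). A call has 1 to 10 rows; each row shifts and turns the commanded pose from where the row before left it; what a row does not reach is not made up. A row lasts 1/10 s, in which the tool goes at most 50 mm and 8.59 degrees, less where a joint would pass 70% of its speed; a pose out of reach is approached as far as the arm can. A call with a gripper value outside its range is refused whole. The fingers move at their own pace and stop on an object; the grip force is fixed at half the most. Time passes only in rows, so rows that do not move let the fingers close. It gives the time, the measured TCP pose, the force, the opening and the grip force at its end, in the units of the state.
- state(): the state, without advancing time (a new reading comes with each control period).
- read_camera(name): name is "side" or "top" or "wrist"; returns the picture (384x512x3 uint8, blue, green, red); there is no depth.
- camera_info(name): a dict with "K" (3x3 intrinsics, pixels), "cam_to_world" (4x4, takes a point from camera to world coordinates). Camera axes: x right, y down, z forward; pixel columns grow to the right and rows downward; lengths in mm; the calibration is good to about 2 mm. A picture is of the moment at which its call begins: read the wrist's pose just before it. camera_info takes no time and is no camera call; for the wrist camera it gives the pose at the moment of the call.
- env.job_done(): hands the job in; it is judged then, once.
The state is a dict: "t": time; "joints": joint angles; "qvel": joint speeds; "tau": joint torques, N m; "eef_pos": TCP position; "tcp_rot": TCP orientation; "ft_force": force on the tool from outside, world axes, zero at the start; "moment": the same for the moment, N m; "opening": opening from 0.0 (shut) to 1.0 (fully open); "grip_force": force on a finger pad.
Only numpy, scipy, OpenCV 4.12 (cv2) and the standard library are available. Lean on these libraries where they do the work, as an engineer would, in place of code of your own. Each camera call takes 0.05 s, during which the arm holds its last target. There are 200 camera calls.

TASK

Assemble the finished canister set on the round wooden stand, one piece at a time from the bottom up: the large copper canister upright in the middle of the stand, then the brass one on it, then the small steel one, and last the copper lid with the wooden knob, each with its foot fully home in the mouth of the piece below. Leave the iron ring and the blue tin where they are, and let go of the finished stack so that it stands by itself.

Things in the scene. Friction and masses are not known exactly. Their poses are not given: they have to be found in the camera images.
- large_c (a point): Large copper canister, an upright cylinder 66 mm across and 54 mm tall, flat underside. In its top a round mouth 47 mm across and 12 mm deep with a flat rim around it. The point is its centre, 27 mm above its underside; z up along its axis.
- middle_c (a point): Middle canister, brass, 56 mm across, 60 mm tall in all, with a flat shoulder over a tapered foot 8 mm high (32 mm across below, 42 mm above). Seated in the large one, its shoulder rests on that rim and its underside is 46 mm above the large one's underside. Own mouth 38 mm across, 12 mm deep. Point: centre, 30 mm above its underside; z up. Keep fingertips above the shoulder when seating it.
- small_c (a point): Small canister, bright steel, 46 mm across, 58 mm tall in all, with a flat shoulder over a tapered foot 8 mm high (24 mm across below, 33 mm above). Seated in the middle one, its underside is 52 mm above that one's underside. Own mouth 30 mm across, 12 mm deep. Point: centre, 29 mm above its underside; z up. Keep fingertips above the shoulder when seating it.
- lid_c (a point): Lid: copper disc 46 mm across, 8 mm thick, on a tapered plug 6 mm high (20 mm across below, 25 mm above), with an upright dark wooden knob 20 mm across, from 14 to 46 mm above the underside, to take it by. Seated, its underside is 52 mm above the small canister's underside. Point: on its axis, half-way up, 23 mm above the underside of the plug; z up.
- stand: Round pale wooden stand, 100 mm across and 14 mm high, flat top with a darker inlaid circle, fixed to the bench. Origin: centre of its underside, on the bench top; z up.
- ring_die_c (a point): Dark iron ring, 84 mm outside, 54 mm hole, 34 mm tall, loose, lying flat; not to be disturbed. The point is its centre, 17 mm up.
- tin_c (a point): Closed blue tin with a dark lid, 54 mm across and 42 mm tall, loose; not to be disturbed. The point is its centre, 21 mm up.
Things that resemble listed ones, but are neither listed nor needed, are in the scene too. Leave any pink or red look-alike of the part that bears middle_c alone.

How it is judged:
By the outcome, as a careful person would: the job done as asked, in the order asked, and still so for the second after the job is handed in, with the robot touching nothing.
It also fails if it takes over 138 s, if anything falls off the work surface, if the arm or the gripper's body presses on something with over 40 N, if the wrist force passes 120 N, or if a joint passes its speed limit or range.

## Working session

There is one attempt and no reset: what is moved stays moved. The work goes in short steps, Python scripts to look and compute and a tool call to move; the robot and the scene stay as the last step left them, time stands still between calls to the robot, and variables do not carry over. Pictures are saved under pics/ and viewed, at most 14 in all, crops included, and the job is handed in when it is done.

Besides the shell and the picture viewer there is one more tool, called after "Request:" as a command line: name --argument value ..., lists and objects as JSON in quotes. move_arm: Moves the arm, as the interface text tells. Its arguments: {"type":"object","properties":{"commands":{"type":"array"}},"required":["commands"]}

```bash
mkdir -p pics; ls; python3 - <<'E'
from cell import *
import cv2
for n in("top","side"):
    cv2.imwrite(f"pics/{n}0.png",read_camera(n)); i=camera_info(n); print(n,i["K"],i["cam_to_world"])
i=camera_info("wrist");print(i); print(state())
E
```

```text
pics
top [[392.20569492   0.         262.31201786]
 [  0.         392.20569492 186.46162948]
 [  0.           0.           1.        ]] [[ 2.68867656e-02 -9.93470100e-01  1.10879493e-01  4.80115119e+02]
 [-9.99581571e-01 -2.55357304e-02  1.35870998e-02 -6.84163423e+01]
 [-1.06669886e-02 -1.11198411e-01 -9.93740977e-01  9.38853089e+02]
 [ 0.00000000e+00  0.00000000e+00  0.00000000e+00  1.00000000e+00]]
side [[386.80889681   0.         258.87156991]
 [  0.         386.80889681 194.5265188 ]
 [  0.           0.           1.        ]] [[-9.91061320e-01 -7.45408308e-02  1.10639620e-01  5.04978677e+02]
 [-1.32470278e-01  4.51750590e-01 -8.82254515e-01  7.49623588e+02]
 [ 1.57824710e-02 -8.89024785e-01 -4.57586981e-01  4.88863687e+02]
 [ 0.00000000e+00  0.00000000e+00  0.00000000e+00  1.00000000e+00]]
{'K': array([[340.42093063,   0.        , 252.08449575],
       [  0.        , 340.42093063, 194.89314831],
       [  0.        ,   0.        ,   1.        ]]), 'cam_to_world': array([[ 3.21386243e-01,  9.18523209e-01,  2.30273743e-01,
         1.36446050e+02],
       [ 9.46947617e-01, -3.1147
[... 191 characters left out ...]
e+00,
         1.00000000e+00]])}
{'t': 0.1, 'joints': array([ 1.13840360e+00,  4.91483460e-01,  1.55938853e+00,  1.62334569e-05,
        1.09171391e+00, -1.05624476e-01]), 'qvel': array([-0.00300608, -0.00164699, -0.00092099,  0.0003081 , -0.00094451,
        0.00074565]), 'tau': array([ 2.78552820e-03, -6.13621259e+01, -2.58605146e+01,  6.94520096e-02,
        4.70191694e-02,  1.19630172e-05]), 'eef_pos': array([200.51217498, 591.73210988, 214.13001058]), 'tcp_rot': array([-3.14060646e+00, -1.19034281e-04,  2.81481686e+00]), 'ft_force': array([ 0.07372655,  0.21561058, -0.58854201]), 'moment': array([ 0.04088757, -0.02482908,  0.02105329]), 'grip_force': 0.0, 'opening': 0.9998235926441301}
```

View pics/top0.png

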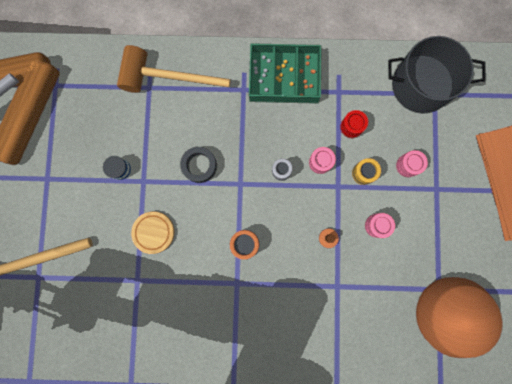

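View pics/side0.png

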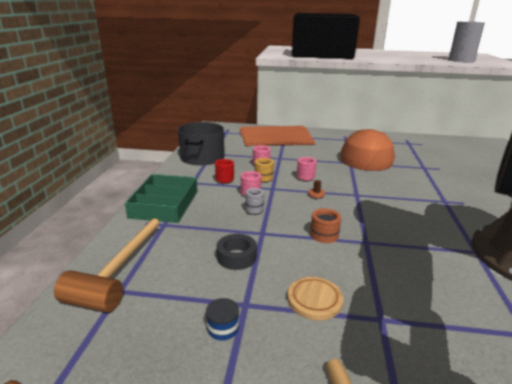

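Candidates, by pixel in the top view:
- **Large copper canister:** (244,244). The dome at (459,317) is much too big.
- **Brass canister:** yellow (368,170). The pinks at (323,159), (413,163) and (381,225) and the red at (354,123) are look-alikes.
- **Steel canister:** (283,168).
- **Lid:** (329,238).
- **Stand:** (152,233).
- **Ring:** (198,164).
- **Tin:** (116,167).

I'll check these choices in one close crop.

```bash
cat > h.py <<'E'
import numpy as np, cv2
from cell import *
def ray(n,uv,z,info=None):
    i=info or camera_info(n);T=i["cam_to_world"]
    d=T[:3,:3]@np.linalg.solve(i["K"],[uv[0],uv[1],1.]);o=T[:3,3]
    return o+d*(z-o[2])/d[2]
def proj(n,p,info=None):
    i=info or camera_info(n);T=i["cam_to_world"]
    c=i["K"]@(T[:3,:3].T@(np.array(p,float)-T[:3,3]));return c[:2]/c[2]
def circ(n,x,y,z,r,info=None):
    a=np.linspace(0,2*np.pi,60)
    return np.array([proj(n,[x+r*np.cos(t),y+r*np.sin(t),z],info) for t in a])
def draw(im,n,x,y,z,r,s,off=(0,0),col=(0,255,0),info=None):
    p=((circ(n,x,y,z,r,info)-off+.5)*s-.5)
    cv2.polylines(im,[np.int32(np.round(p*16))],True,col,1,cv2.LINE_AA,4)
E
python3 - <<'E'
from h import *
im=cv2.imread("pics/top0.png")
O=dict(large=((244,243),54,33),middle=((368,170),60,28),small=((283,168),58,23),lid=((329,237),14,23),stand=((152,232),14,50),ring=((198,164),34,42),tin=((116,167),42,27))
x0,y0=90,110;c=cv2.resize(im[y0:270,x0:440],None,fx=2.25,fy=2.25,interpolation=cv2.INTER_CUBIC)
for k,(uv,z,r) in O.items():
    p=ray("top",uv,z);print(k,p.round(1));draw(c,"top",p[0],p[1],z,r,2.25,(x0,y0))
cv2.imwrite("pics/c0.png",c)
E
```

```text
large [450.7 -18.8  54. ]
middle [ 621.7 -294.1   60. ]
small [ 621.8 -102.2   58. ]
lid [ 468.6 -214.6   14. ]
stand [469.  200.4  14. ]
ring [630.1  95.9  34. ]
tin [616.9 284.9  42. ]
```

View pics/c0.png

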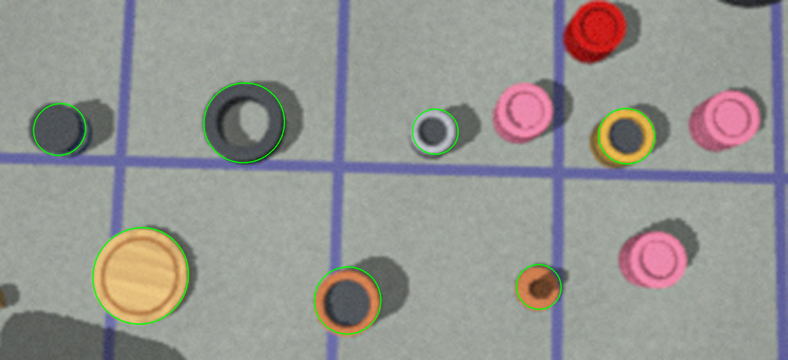

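All seven outlines fit. The top view shows large (347,300), middle brass (625,136), small steel (434,132) and lid (539,288) in crop pixels, all upright; the pink and red pieces are the look-alikes. Next I'll go to the large canister.

Request:
move_arm --commands '[[[2.5,-3.4,0],[0,0,-7.13],1],[[2.5,-3.4,0],[0,0,-7.13],1],[[2.5,-3.4,0],[0,0,-7.13],1],[[2.5,-3.4,0],[0,0,-7.13],1],[[2.5,-3.4,0],[0,0,-7.13],1],[[2.5,-3.4,0],[0,0,-7.13],1],[[2.5,-3.4,0],[0,0,-7.13],1],[[2.5,-3.4,0],[0,0,-7.13],1],[[2.5,-3.4,0],[0,0,-7.13],1],[[2.5,-3.4,0],[0,0,-7.13],1]]'

```text
t: 1.1
eef_pos: [451.3, 250.4, 214.5]
tcp_rot: [-3.141, 0.0, 1.565]
ft_force: [0.2, 0.6, -0.1]
opening: 1.003
grip_force: 0.0
```

Request:
move_arm --commands '[[[0,-3.4,-0.5],[0,0,0],1],[[0,-3.4,-0.5],[0,0,0],1],[[0,-3.4,-0.5],[0,0,0],1],[[0,-3.4,-0.5],[0,0,0],1],[[0,-3.4,-0.5],[0,0,0],1],[[0,-3.4,-0.5],[0,0,0],1],[[0,-3.4,-0.5],[0,0,0],1],[[0,-3.2,-0.5],[0,0,0],1],[[0,0,0],[0,0,0],1],[[0,0,0],[0,0,0],1]]'

```text
t: 2.1
eef_pos: [450.5, -18.4, 174.5]
tcp_rot: [-3.141, -0.0, 1.569]
ft_force: [0.2, 0.1, 0.7]
opening: 0.998
grip_force: 0.0
```

```bash
python3 - <<'E'
from h import *
i=camera_info("wrist");im=read_camera("wrist");s=state();print(s["eef_pos"],s["tcp_rot"])
draw(im,"wrist",450.7,-18.8,54,33,1,info=i);draw(im,"wrist",450.7,-18.8,54,23.5,1,info=i)
p=s["eef_pos"];q=proj("wrist",p,i);print(q,i["cam_to_world"][:3,3]);cv2.circle(im,tuple(int(a) for a in q),3,(255,0,0),-1)
cv2.imwrite("pics/w1.png",im)
E
```

```text
[450.53129971 -17.8033013  174.62649153] [-3.14138477e+00 -1.82206240e-04  1.56980747e+00]
[251.48286644 240.27862066] [451.15978965  49.90381394 344.81394316]
```

View pics/w1.png

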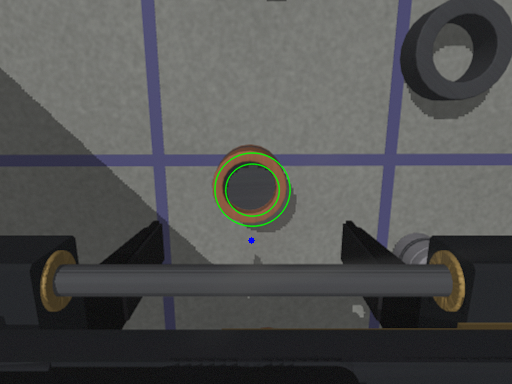

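The wrist view shows the large canister at (251,187), matching its predicted outline. I'll add a rim-fit helper to refine the centres.

```bash
cat >> h.py <<'E'
from scipy.optimize import differential_evolution
def fit(im,n,x,y,circles,info=None,R=7):
    "circles: [(z,r),...]; maximise colour-gradient along projected circles"
    g=cv2.GaussianBlur(im,(0,0),1.0).astype(np.float32)
    m=np.sqrt(sum(cv2.Sobel(g[...,c],cv2.CV_32F,1,0)**2+cv2.Sobel(g[...,c],cv2.CV_32F,0,1)**2 for c in range(3)))
    def f(v):
        s=0
        for z,r in circles:
            p=circ(n,x+v[0],y+v[1],z,r,info).astype(np.float32)
            s-=np.minimum(cv2.remap(m,p[:,:1],p[:,1:],cv2.INTER_LINEAR),250).mean()
        return s
    o=differential_evolution(f,[(-R,R)]*2,seed=1,popsize=10,maxiter=25,tol=1e-3)
    return np.array([x,y])+o.x,-o.fun
G=dict(large=(450.7,-18.8,[(54,33),(54,23.5)]),middle=(621.7,-294.1,[(60,28),(60,19)]),small=(621.8,-102.2,[(58,23),(58,15)]),lid=(468.6,-214.6,[(14,23)]),stand=(469,200.4,[(14,50)]))
E
python3 - <<'E'
from h import *
im=cv2.imread("pics/top0.png")
for k,(x,y,c) in G.items(): print(k,*[fit(im,"top",x,y,cc)[0].round(1) for cc in [c,c[:1],c[-1:]]])
i=camera_info("wrist");im=read_camera("wrist")
print("w",*[fit(im,"wrist",450.7,-18.8,c,i) for c in ([(54,33),(54,23.5)],[(54,23.5)])],state()["eef_pos"])
E
```

```text
Traceback (most recent call last):
  File "h.py", line 27, in fit
    o=differential_evolution(f,[(-R,R)]*2,seed=1,popsize=10,maxiter=25,tol=1e-3)
  File "h.py", line 24, in f
    p=circ(n,x+v[0],y+v[1],z,r,info).astype(np.float32)
      ~~~~^^^^^^^^^^^^^^^^^^^^^^^^^^
  File "h.py", line 12, in circ
    return np.array([proj(n,[x+r*np.cos(t),y+r*np.sin(t),z],info) for t in a])
                     ~~~~^^^^^^^^^^^^^^^^^^^^^^^^^^^^^^^^^^^^^^^^
  File "h.py", line 8, in proj
    i=info or camera_info(n);T=i["cam_to_world"]
              ~~~~~~~~~~~^^^
ValueError: time passes only in moves, steps and waits
```

```bash
sed -i 's/^    "circles:/    info=info or camera_info(n)\n    "circles:/' h.py
python3 - <<'E'
from h import *
im=cv2.imread("pics/top0.png")
for k,(x,y,c) in G.items(): print(k,*[fit(im,"top",x,y,cc)[0].round(1) for cc in [c,c[:1],c[-1:]]])
i=camera_info("wrist");im=read_camera("wrist")
print("w",*[fit(im,"wrist",450.7,-18.8,c,i) for c in ([(54,33),(54,23.5)],[(54,23.5)])],state()["eef_pos"])
E
```

```text
large [448.1 -18.6] [448.1 -18.6] [446.2 -18. ]
middle [ 621.5 -293.6] [ 621.7 -293.9] [ 620.3 -293.8]
small [ 621.8 -100.2] [ 621.8 -100. ] [621.8 -99.8]
lid [ 466.7 -213.1] [ 466.7 -213.1] [ 466.7 -213.1]
stand [468.9 200.4] [468.9 200.4] [468.9 200.4]
w (array([447.90493113, -16.33880097]), np.float64(338.5970458984375)) (array([447.90709939, -16.33321045]), np.float64(201.86961364746094)) [450.57201218 -17.43151796 174.71118141]
```

Request:
move_arm --commands '[[[-0.25,0,-3],[0,0,0],1],[[0,0,-3],[0,0,0],1],[[0,0,-3],[0,0,0],1],[[0,0,-3],[0,0,0],1],[[0,0,-2.5],[0,0,0],1],[[0,0,-1.4],[0,0,0],1],[[0,0,0],[0,0,0],0.6],[[0,0,0],[0,0,0],0.5],[[0,0,0],[0,0,0],0.5],[[0,0,0],[0,0,0],0.5]]'

```text
t: 3.2
eef_pos: [448.6, -17.9, 16.5]
tcp_rot: [3.14, 0.0, 1.571]
ft_force: [0.4, -0.6, 0.7]
opening: 0.72
grip_force: 0.0
```

Request:
move_arm --commands '[[[0,0,0],[0,0,0],0],[[0,0,0],[0,0,0],0],[[0,0,0],[0,0,0],0],[[0,0,0],[0,0,0],0]]'

```text
t: 3.6
eef_pos: [448.4, -18.0, 16.4]
tcp_rot: [3.14, 0.0, 1.57]
ft_force: [-0.6, 2.2, 8.5]
opening: 0.693
grip_force: 30.0
```

Request:
move_arm --commands '[[[0,0,1],[0,0,0],0],[[0,0,2],[0,0,0],0],[[0,0,3],[0,0,0],0],[[0.4,3.6,0],[0,0,0],0],[[0.4,3.6,0],[0,0,0],0],[[0.4,3.6,0],[0,0,0],0],[[0.4,3.6,0],[0,0,0],0],[[0.4,3.6,0],[0,0,0],0],[[0,3.8,0],[0,0,0],0],[[0,0,0],[0,0,0],0]]'

```text
t: 4.6
eef_pos: [468.0, 203.3, 76.3]
tcp_rot: [3.14, -0.001, 1.574]
ft_force: [0.3, -0.9, -3.1]
opening: 0.69
grip_force: 30.0
```

Request:
move_arm --commands '[[[0,0,0],[0,0,0],0],[[0,0,0],[0,0,0],0]]'

```text
t: 4.8
eef_pos: [467.9, 199.3, 76.0]
tcp_rot: [-3.141, 0.0, 1.57]
ft_force: [-0.6, 0.1, -2.1]
opening: 0.694
grip_force: 30.0
```

```bash
python3 - <<'E'
from h import *
i=camera_info("wrist");im=read_camera("wrist");s=state();p=s["eef_pos"];print(p,s["ft_force"])
z=p[2]-16.4+54
w=fit(im,"wrist",p[0],p[1],[(z,33),(z,23.5)],i);print("in hand",w)
st=fit(im,"wrist",469,200.4,[(14,50)],i);print("stand",st)
draw(im,"wrist",*w[0],z,33,1,info=i);draw(im,"wrist",*st[0],14,50,1,info=i,col=(255,0,0))
t=read_camera("top");print(fit(t,"top",p[0],p[1],[(z,33),(z,23.5)]))
draw(t,"top",p[0],p[1],z,33,1)
cv2.imwrite("pics/w2.png",np.hstack([im[:,60:452],t[120:300,40:280].repeat(2,0).repeat(2,1)[:384-24]. copy() if 0 else cv2.resize(t[136:328,40:240],(400,384))]))
E
```

```text
[468.04899474 199.08083405  75.91637984] [-0.16132836  0.23616638 -2.04379773]
in hand (array([468.33959306, 200.67396496]), np.float64(193.84970092773438))
stand (array([468.90732097, 201.96608258]), np.float64(115.90918731689453))
(array([465.8641705 , 197.75077332]), np.float64(179.60092163085938))
```

View pics/w2.png

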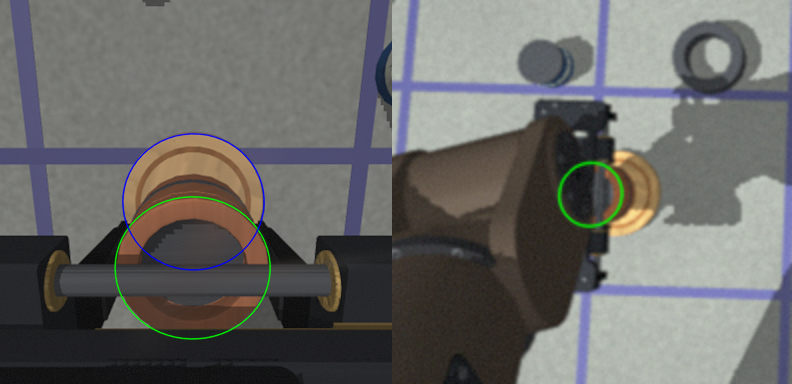

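The wrist view shows the held canister centred under the gripper at (193,268) and the stand at (193,201). It needs about +0.8 mm in x and +1.2 mm in y before I lower it.

Request:
move_arm --commands '[[[0.08,0.12,-1],[0,0,0],0],[[0,0,-1.5],[0,0,0],0],[[0,0,-1.2],[0,0,0],0],[[0,0,-0.5],[0,0,0],0],[[0,0,-0.2],[0,0,0],0],[[0,0,-0.1],[0,0,0],0],[[0,0,0],[0,0,0],0],[[0,0,0],[0,0,0],0]]'

```text
t: 5.7
eef_pos: [469.1, 201.2, 31.0]
tcp_rot: [3.141, -0.0, 1.57]
ft_force: [0.3, 0.0, -3.1]
opening: 0.691
grip_force: 30.0
```

Request:
move_arm --commands '[[[0,0,-0.05],[0,0,0],0],[[0,0,-0.05],[0,0,0],0],[[0,0,0],[0,0,0],0]]'

```text
t: 6.0
eef_pos: [469.1, 201.2, 30.5]
tcp_rot: [3.141, -0.0, 1.57]
ft_force: [-2.6, 0.1, 8.4]
opening: 0.688
grip_force: 30.0
```

Contact. I'll release, rise, then go to the brass canister.

Request:
move_arm --commands '[[[0,0,0],[0,0,0],0.8],[[0,0,0],[0,0,0],0.95],[[0,0,0],[0,0,0],1],[[0,0,0],[0,0,0],1],[[0,0,2],[0,0,0],1],[[0,0,3],[0,0,0],1],[[0,0,4],[0,0,0],1],[[0,0,4],[0,0,0],1],[[0,0,1.5],[0,0,0],1],[[0,0,0],[0,0,0],1]]'

```text
t: 7.0
eef_pos: [469.7, 201.4, 176.7]
tcp_rot: [3.137, -0.001, 1.57]
ft_force: [1.2, 0.1, -0.4]
opening: 1.001
grip_force: 0.0
```

```bash
python3 - <<'E'
from h import *
i=camera_info("wrist");im=read_camera("wrist");s=state();p=s["eef_pos"];print(p)
print("large",fit(im,"wrist",p[0],p[1],[(68,33),(68,23.5)],i),"stand",fit(im,"wrist",469,201,[(14,50)],i))
E
```

```text
[469.04996894 201.18875249 175.08541584]
large (array([469.05051199, 202.67297237]), np.float64(299.0395812988281)) stand (array([468.01615201, 202.28927514]), np.float64(123.87037658691406))
```

Request:
move_arm --commands '[[[1.0,-3.5,0],[0,0,0],1],[[1.0,-3.5,0],[0,0,0],1],[[1.0,-3.5,0],[0,0,0],1],[[1.0,-3.5,0],[0,0,0],1],[[1.0,-3.5,0],[0,0,0],1],[[1.0,-3.5,0],[0,0,0],1],[[1.0,-3.5,0],[0,0,0],1],[[1.0,-3.5,0],[0,0,0],1],[[1.0,-3.5,0],[0,0,0],1],[[1.0,-3.5,0],[0,0,0],1]]'

```text
t: 8.05
eef_pos: [568.6, -150.2, 172.5]
tcp_rot: [-3.139, -0.001, 1.57]
ft_force: [0.7, 1.0, 0.5]
opening: 1.001
grip_force: 0.0
```

Request:
move_arm --commands '[[[1.0,-3.5,0],[0,0,0],1],[[1.0,-3.5,0],[0,0,0],1],[[1.0,-3.5,0],[0,0,0],1],[[1.0,-3.5,0],[0,0,0],1],[[1.0,-0.5,0],[0,0,0],1],[[0,0,0],[0,0,0],1],[[0,0,0],[0,0,0],1],[[0,0,0],[0,0,0],1]]'

```text
t: 8.85
eef_pos: [618.4, -292.8, 173.9]
tcp_rot: [-3.14, -0.001, 1.571]
ft_force: [0.3, 0.2, 0.7]
opening: 1.001
grip_force: 0.0
```

```bash
python3 - <<'E'
from h import *
t=read_camera("top")
i=camera_info("wrist");im=read_camera("wrist");s=state();p=s["eef_pos"];print(p)
x,y,c=G["middle"];f=fit(im,"wrist",x,y,c,i);print(f)
print("top large",fit(t,"top",469,201,[(68,33),(68,23.5)]),fit(t,"top",469,201,[(14,50)]))
draw(im,"wrist",*f[0],60,28,1,info=i)
cv2.imwrite("pics/w3.png",np.hstack([im[:,60:452],cv2.resize(t[136:328,40:240],(400,384))]))
E
```

```text
[ 618.70987294 -293.02356745  174.59196593]
(array([ 622.69667293, -293.14155366]), np.float64(337.9859924316406))
top large (array([469.91945723, 199.78172793]), np.float64(488.52752685546875)) (array([469.06139831, 200.1246131 ]), np.float64(171.2070770263672))
```

View pics/w3.png

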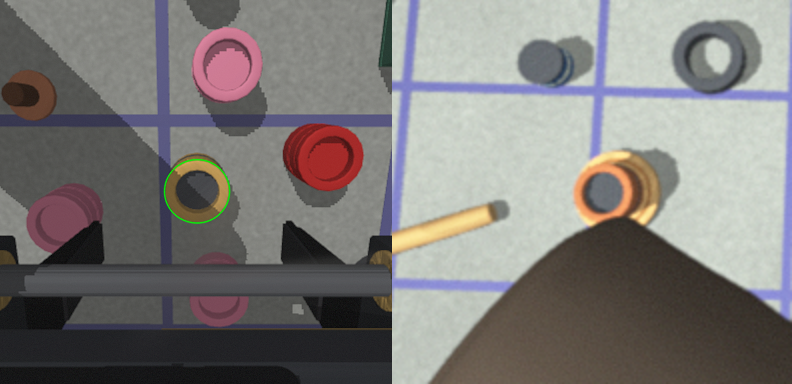

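The brass canister in the wrist view is at (197,190), with red at (325,157) and pinks around it, clear of the fingers. The large canister sits centred on the stand.

Request:
move_arm --commands '[[[0.4,-0.12,-3],[0,0,0],1],[[0,0,-3],[0,0,0],1],[[0,0,-3],[0,0,0],1],[[0,0,-3],[0,0,0],1],[[0,0,-2.4],[0,0,0],1],[[0,0,-1],[0,0,0],1],[[0,0,0],[0,0,0],1],[[0,0,0],[0,0,0],0.6],[[0,0,0],[0,0,0],0.5],[[0,0,0],[0,0,0],0]]'

```text
t: 9.95
eef_pos: [623.4, -295.3, 22.0]
tcp_rot: [3.14, 0.001, 1.57]
ft_force: [-0.1, 0.2, 0.1]
opening: 0.806
grip_force: 0.0
```

Request:
move_arm --commands '[[[0,0,0],[0,0,0],0],[[0,0,0],[0,0,0],0],[[0,0,0],[0,0,0],0],[[0,0,0],[0,0,0],0],[[0,0,0],[0,0,0],0]]'

```text
t: 10.45
eef_pos: [622.9, -295.1, 20.9]
tcp_rot: [3.141, 0.0, 1.57]
ft_force: [-1.7, 0.3, 4.0]
opening: 0.586
grip_force: 30.0
```

Request:
move_arm --commands '[[[0,0,1],[0,0,0],0],[[0,0,2],[0,0,0],0],[[0,0,3],[0,0,0],0],[[-0.5,2,3],[0,0,0],0],[[-1.1,3.4,1],[0,0,0],0],[[-1.1,3.4,0],[0,0,0],0],[[-1.1,3.4,0],[0,0,0],0],[[-1.1,3.4,0],[0,0,0],0],[[-1.1,3.4,0],[0,0,0],0],[[-1.1,3.4,0],[0,0,0],0]]'

```text
t: 11.45
eef_pos: [551.2, -69.8, 121.0]
tcp_rot: [3.141, -0.0, 1.57]
ft_force: [0.9, 0.5, -2.1]
opening: 0.585
grip_force: 30.0
```

Request:
move_arm --commands '[[[-1.1,3.4,0],[0,0,0],0],[[-1.1,3.4,0],[0,0,0],0],[[-1.1,3.4,0],[0,0,0],0],[[-1.1,3.4,0],[0,0,0],0],[[-1.1,3.4,0],[0,0,0],0],[[-1.1,3.4,0],[0,0,0],0],[[-1.1,3.4,0],[0,0,0],0],[[-0.58,3.4,0],[0,0,0],0],[[0,0,0],[0,0,0],0],[[0,0,0],[0,0,0],0]]'

```text
t: 12.45
eef_pos: [468.9, 201.4, 120.9]
tcp_rot: [3.141, 0.0, 1.572]
ft_force: [-0.1, -0.7, -2.4]
opening: 0.585
grip_force: 30.0
```

Request:
move_arm --commands '[[[0,0,0],[0,0,0],0],[[0,0,0],[0,0,0],0]]'

```text
t: 12.65
eef_pos: [469.4, 200.1, 120.7]
tcp_rot: [3.142, 0.0, 1.569]
ft_force: [-0.3, 0.2, -2.8]
opening: 0.589
grip_force: 30.0
```

```bash
python3 - <<'E'
from h import *
i=camera_info("wrist");im=read_camera("wrist");s=state();p=s["eef_pos"];print(p)
z=p[2]-20.9+60
f=fit(im,"wrist",p[0],p[1],[(z,28),(z,19)],i);print(f,f[0]-p[:2],"large outer",fit(im,"wrist",469.05,202.67,[(68,33)],i,4))
draw(im,"wrist",*f[0],z,28,1,info=i)
draw(im,"wrist",469.05,202.67,68,33,1,info=i,col=(255,0,0))
sd=read_camera("side")
cv2.imwrite("pics/w4.png",np.hstack([im[:,60:452],cv2.resize(sd[200:350,240:396],(400,384))]))
E
```

```text
[469.37746386 200.08008327 120.69693202]
(array([469.83270107, 201.89040109]), np.float64(242.97821044921875)) [0.45523721 1.81031782] large outer (array([469.41044144, 206.6695308 ]), np.float64(90.29389190673828))
```

View pics/w4.png

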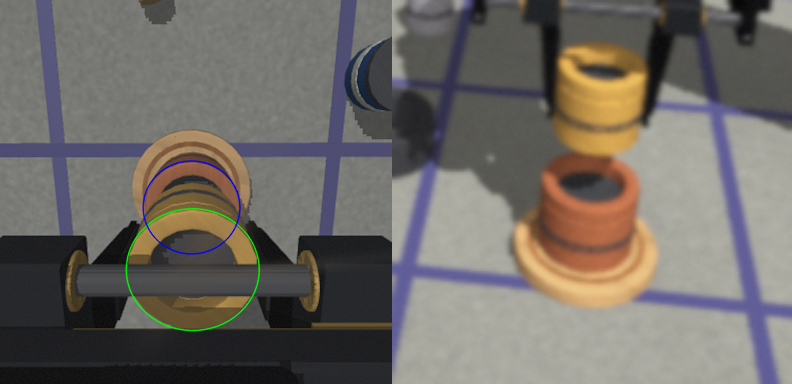

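The wrist view shows the brass canister held upright at (193,269) over the copper one, and the side view agrees. I'll lower it in steps with a force check.

Request:
move_arm --commands '[[[-0.05,0.08,-1],[0,0,0],0],[[0,0,-1.2],[0,0,0],0],[[0,0,-0.8],[0,0,0],0],[[0,0,-0.2],[0,0,0],0],[[0,0,-0.1],[0,0,0],0],[[0,0,-0.1],[0,0,0],0],[[0,0,-0.1],[0,0,0],0],[[0,0,0],[0,0,0],0]]'

```text
t: 13.55
eef_pos: [468.7, 201.8, 85.8]
tcp_rot: [3.141, -0.0, 1.57]
ft_force: [0.8, -1.0, -3.0]
opening: 0.582
grip_force: 30.0
```

Request:
move_arm --commands '[[[0,0,-0.1],[0,0,0],0],[[0,0,-0.1],[0,0,0],0],[[0,0,-0.1],[0,0,0],0],[[0,0,-0.1],[0,0,0],0],[[0,0,0],[0,0,0],0],[[0,0,0],[0,0,0],0]]'

```text
t: 14.15
eef_pos: [468.6, 201.7, 81.6]
tcp_rot: [3.142, 0.0, 1.57]
ft_force: [0.2, 0.3, -3.3]
opening: 0.581
grip_force: 30.0
```

Request:
move_arm --commands '[[[0,0,-0.05],[0,0,0],0],[[0,0,-0.05],[0,0,0],0],[[0,0,-0.05],[0,0,0],0],[[0,0,0],[0,0,0],0]]'

```text
t: 14.55
eef_pos: [468.7, 201.8, 80.9]
tcp_rot: [3.141, -0.0, 1.57]
ft_force: [-2.6, -0.7, 7.7]
opening: 0.59
grip_force: 30.0
```

Seated at the expected height. I'll release, rise and measure the new mouth.

Request:
move_arm --commands '[[[0,0,0],[0,0,0],0.75],[[0,0,0],[0,0,0],0.9],[[0,0,0],[0,0,0],1],[[0,0,0],[0,0,0],1],[[0,0,2],[0,0,0],1],[[0,0,3],[0,0,0],1],[[0,0,4],[0,0,0],1],[[0,0,4],[0,0,0],1],[[0,0,1.5],[0,0,0],1],[[0,0,0],[0,0,0],1]]'

```text
t: 15.55
eef_pos: [469.4, 202.0, 227.2]
tcp_rot: [3.137, -0.001, 1.57]
ft_force: [0.0, -0.4, -0.9]
opening: 0.998
grip_force: 0.0
```

Request:
move_arm --commands '[[[0,0,0],[0,0,0],1],[[0,0,0],[0,0,0],1]]'

```text
t: 15.75
eef_pos: [468.1, 201.6, 223.8]
tcp_rot: [-3.139, 0.001, 1.57]
ft_force: [0.3, 0.5, -0.3]
opening: 0.998
grip_force: 0.0
```

```bash
python3 - <<'E'
from h import *
i=camera_info("wrist");im=read_camera("wrist");s=state();p=s["eef_pos"];print(p)
f=fit(im,"wrist",p[0],p[1],[(120,28),(120,19)],i);print("middle",f)
draw(im,"wrist",*f[0],120,28,1,info=i)
cv2.imwrite("pics/w5.png",im)
E
```

```text
[468.18027584 201.61313391 223.81026127]
middle (array([468.46706703, 203.58691944]), np.float64(364.04071044921875))
```

Request:
move_arm --commands '[[[1.4,-3,-0.5],[0,0,0],1],[[1.7,-3.2,-0.5],[0,0,0],1],[[1.7,-3.2,-0.5],[0,0,0],1],[[1.7,-3.2,-0.5],[0,0,0],1],[[1.7,-3.2,-0.5],[0,0,0],1],[[1.7,-3.2,-0.5],[0,0,0],1],[[1.7,-3.2,-0.5],[0,0,0],1],[[1.7,-3.2,-0.5],[0,0,0],1],[[2,-4.7,0],[0,0,0],1],[[0,0,0],[0,0,0],1]]'

```text
t: 16.8
eef_pos: [622.4, -102.9, 183.1]
tcp_rot: [-3.14, 0.0, 1.567]
ft_force: [-0.5, 0.7, -0.4]
opening: 0.999
grip_force: 0.0
```

Request:
move_arm --commands '[[[0,0,0],[0,0,0],1],[[0,0,0],[0,0,0],1]]'

```text
t: 17.0
eef_pos: [620.6, -97.6, 184.3]
tcp_rot: [-3.14, -0.001, 1.571]
ft_force: [-0.0, 0.6, -0.5]
opening: 0.999
grip_force: 0.0
```

```bash
python3 - <<'E'
from h import *
i=camera_info("wrist");im=read_camera("wrist");s=state();p=s["eef_pos"];print(p)
x,y,c=G["small"];f=fit(im,"wrist",x,y,c,i);print(f)
t=read_camera("top");print("top middle",fit(t,"top",469,201,[(120,28),(120,19)]))
draw(im,"wrist",*f[0],58,23,1,info=i)
w5=cv2.imread("pics/w5.png")
cv2.imwrite("pics/w6.png",np.hstack([im[:,60:452],w5[:,60:452]]))
E
```

```text
[620.75862129 -97.27802122 184.69851362]
(array([622.18457415, -97.72398165]), np.float64(382.04669189453125))
top middle (array([469.21886476, 200.93579983]), np.float64(494.32659912109375))
```

View pics/w6.png

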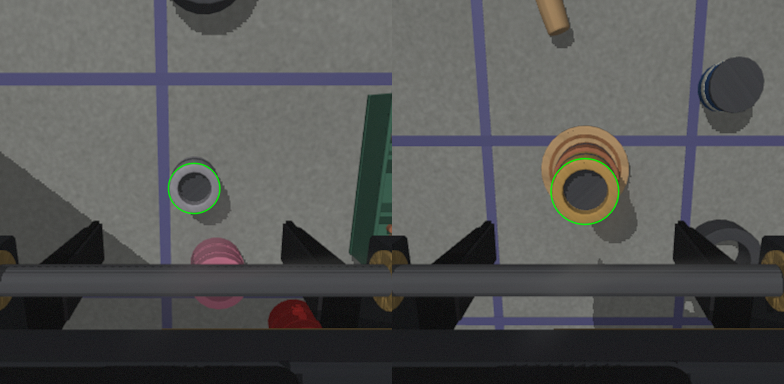

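Left: steel canister at (194,188). Right: brass one seated at (585,191), coaxial with the copper. Now I'll grasp the steel canister.

Request:
move_arm --commands '[[[0.13,-0.2,-3],[0,0,0],1],[[0,0,-3],[0,0,0],1],[[0,0,-3],[0,0,0],1],[[0,0,-3],[0,0,0],1],[[0,0,-3],[0,0,0],1],[[0,0,-1.4],[0,0,0],1],[[0,0,0],[0,0,0],0.6],[[0,0,0],[0,0,0],0.5],[[0,0,0],[0,0,0],0],[[0,0,0],[0,0,0],0]]'

```text
t: 18.1
eef_pos: [623.1, -100.3, 22.5]
tcp_rot: [3.139, 0.001, 1.57]
ft_force: [0.0, 1.0, 0.1]
opening: 0.719
grip_force: 0.0
```

Request:
move_arm --commands '[[[0,0,0],[0,0,0],0],[[0,0,0],[0,0,0],0],[[0,0,0],[0,0,0],0],[[0,0,0],[0,0,0],0],[[0,0,0],[0,0,0],0]]'

```text
t: 18.6
eef_pos: [622.6, -100.3, 21.4]
tcp_rot: [3.141, 0.0, 1.57]
ft_force: [-0.7, -0.0, 4.5]
opening: 0.478
grip_force: 30.0
```

Request:
move_arm --commands '[[[0,0,1],[0,0,0],0],[[0,0,2.5],[0,0,0],0],[[0,0,3.5],[0,0,0],0],[[0,0,3.5],[0,0,0],0],[[-0.6,1,3],[0,0,0],0],[[-1.6,3.2,1.5],[0,0,0],0],[[-1.6,3.2,0],[0,0,0],0],[[-1.6,3.2,0],[0,0,0],0],[[-1.6,3.2,0],[0,0,0],0],[[-1.6,3.2,0],[0,0,0],0]]'

```text
t: 19.6
eef_pos: [535.6, 70.9, 171.7]
tcp_rot: [3.141, -0.0, 1.57]
ft_force: [1.0, 0.3, -1.7]
opening: 0.483
grip_force: 30.0
```

Request:
move_arm --commands '[[[-1.6,3.2,0],[0,0,0],0],[[-1.6,3.2,0],[0,0,0],0],[[-1.6,3.2,0],[0,0,0],0],[[-1.6,3.2,0],[0,0,0],0],[[-0.4,0.4,0],[0,0,0],0],[[0,0,0],[0,0,0],0],[[0,0,0],[0,0,0],0],[[0,0,0],[0,0,0],0]]'

```text
t: 20.4
eef_pos: [469.1, 200.9, 171.3]
tcp_rot: [3.141, 0.0, 1.569]
ft_force: [-0.3, -1.0, -1.4]
opening: 0.479
grip_force: 30.0
```

```bash
python3 - <<'E'
from h import *
i=camera_info("wrist");im=read_camera("wrist");s=state();p=s["eef_pos"];print(p)
z=p[2]-21.4+58
f=fit(im,"wrist",p[0],p[1],[(z,23),(z,15)],i);print(f,f[0]-p[:2])
draw(im,"wrist",*f[0],z,23,1,info=i)
draw(im,"wrist",468.5,203.6,120,28,1,info=i,col=(255,0,0))
sd=read_camera("side")
cv2.imwrite("pics/w7.png",np.hstack([im[:,60:452],cv2.resize(sd[170:320,240:396],(400,384))]))
E
```

```text
[469.04108339 200.84078192 171.16925798]
(array([469.67425496, 203.30842166]), np.float64(240.36288452148438)) [0.63317157 2.46763974]
```

View pics/w7.png

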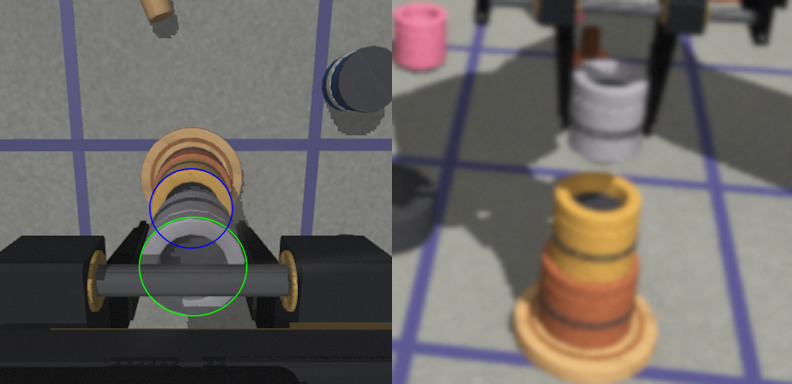

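The steel outline looks slightly oversized at (193,267), so I'll check the rim height by fitting over z.

```bash
python3 - <<'E'
from h import *
i=camera_info("wrist");im=read_camera("wrist");s=state();p=s["eef_pos"];z0=p[2]-21.4+58
for d in range(-14,5,2):
    z=z0+d;f=fit(im,"wrist",p[0],p[1],[(z,23),(z,15)],i);g=fit(im,"wrist",p[0],p[1],[(z,15)],i);print(d,f[0].round(1),f[1].round(0),g[0].round(1),g[1].round(0))
cv2.imwrite("pics/w8.png",cv2.resize(im[200:340,170:330],None,fx=3.5,fy=3.5,interpolation=cv2.INTER_CUBIC))
E
```

```text
-14 [469.6 198.7] 215.0 [469.5 198.8] 106.0
-12 [469.4 199.4] 218.0 [469.5 199.6] 110.0
-10 [469.3 200.2] 218.0 [469.6 200.3] 113.0
-8 [469.4 200.6] 226.0 [469.6 200.8] 116.0
-6 [469.4 201.1] 243.0 [469.6 201.5] 127.0
-4 [469.5 201.8] 260.0 [469.6 202.1] 135.0
-2 [469.6 202.6] 259.0 [469.7 202.8] 140.0
0 [469.5 203.4] 239.0 [469.6 203.6] 144.0
2 [469.3 204.2] 211.0 [469.3 204.6] 144.0
4 [469.  205.2] 186.0 [469.2 205.4] 140.0
```

View pics/w8.png

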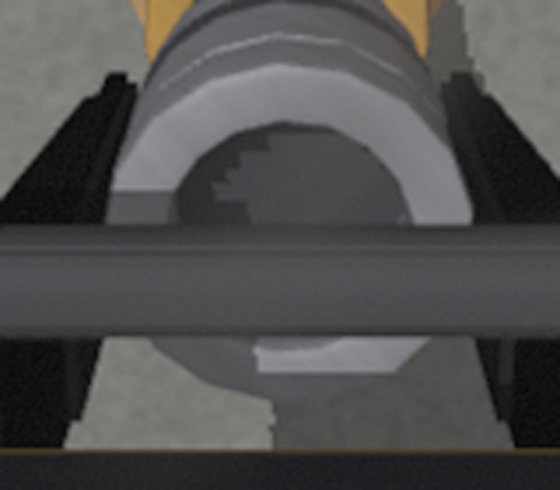

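The crop shows the steel canister upright and centred between the fingers, with its rim at about (290,230). I'll shift x −0.8, y +0.8 mm and lower it.

Request:
move_arm --commands '[[[-0.08,0.08,-1],[0,0,0],0],[[0,0,-1.2],[0,0,0],0],[[0,0,-0.6],[0,0,0],0],[[0,0,-0.2],[0,0,0],0],[[0,0,-0.1],[0,0,0],0],[[0,0,-0.1],[0,0,0],0],[[0,0,-0.1],[0,0,0],0],[[0,0,0],[0,0,0],0]]'

```text
t: 21.35
eef_pos: [467.8, 202.6, 138.3]
tcp_rot: [3.141, -0.0, 1.57]
ft_force: [0.4, 0.8, -1.1]
opening: 0.48
grip_force: 30.0
```

Request:
move_arm --commands '[[[0,0,-0.1],[0,0,0],0],[[0,0,-0.1],[0,0,0],0],[[0,0,0],[0,0,0],0]]'

```text
t: 21.65
eef_pos: [467.6, 202.5, 136.1]
tcp_rot: [3.142, 0.0, 1.57]
ft_force: [-0.1, 0.2, -1.2]
opening: 0.48
grip_force: 30.0
```

Request:
move_arm --commands '[[[0.05,-0.05,-0.1],[0,0,0],0],[[0,0,-0.1],[0,0,0],0],[[0,0,-0.05],[0,0,0],0],[[0,0,0],[0,0,0],0],[[0,0,0],[0,0,0],0]]'

```text
t: 22.15
eef_pos: [468.2, 202.0, 133.7]
tcp_rot: [3.142, 0.0, 1.57]
ft_force: [-0.6, 0.6, -1.8]
opening: 0.478
grip_force: 30.0
```

Request:
move_arm --commands '[[[0,0,-0.05],[0,0,0],0],[[0,0,-0.05],[0,0,0],0],[[0,0,0],[0,0,0],0]]'

```text
t: 22.45
eef_pos: [468.3, 202.1, 133.3]
tcp_rot: [3.141, -0.0, 1.57]
ft_force: [-2.7, 0.2, 7.2]
opening: 0.478
grip_force: 30.0
```

Seated at the expected height. I'll release, rise, measure, and go on to the lid.

Request:
move_arm --commands '[[[0,0,0],[0,0,0],0.65],[[0,0,0],[0,0,0],0.8],[[0,0,0],[0,0,0],0.8],[[0,0,0],[0,0,0],0.8],[[0,0,2],[0,0,0],0.8],[[0,0,3],[0,0,0],0.8],[[0,0,4],[0,0,0],1],[[0,0,4],[0,0,0],1],[[0,0,1.5],[0,0,0],1],[[0,0,0],[0,0,0],1]]'

```text
t: 23.45
eef_pos: [468.8, 202.2, 279.7]
tcp_rot: [3.138, -0.001, 1.57]
ft_force: [0.0, -0.4, 0.2]
opening: 0.994
grip_force: 0.0
```

Request:
move_arm --commands '[[[0,0,0],[0,0,0],1],[[0,0,0],[0,0,0],1]]'

```text
t: 23.65
eef_pos: [467.7, 201.9, 276.2]
tcp_rot: [-3.139, 0.001, 1.57]
ft_force: [-0.6, -0.9, -0.8]
opening: 1.001
grip_force: 0.0
```

```bash
python3 - <<'E'
from h import *
i=camera_info("wrist");im=read_camera("wrist");s=state();p=s["eef_pos"];print(p)
for z in (168,170,172): print(z,fit(im,"wrist",p[0],p[1],[(z,23),(z,15)],i))
cv2.imwrite("pics/w9.png",im)
E
```

```text
[467.81092857 201.89789487 276.25410164]
168 (array([468.31614378, 204.01112782]), np.float64(364.435546875))
170 (array([468.21498903, 204.48483824]), np.float64(355.9366455078125))
172 (array([468.08955345, 204.99547186]), np.float64(346.377685546875))
```

Request:
move_arm --commands '[[[0,-3.2,-0.5],[0,0,0],1],[[0,-3.6,-1],[0,0,0],1],[[0,-3.6,-1],[0,0,0],1],[[0,-3.6,-1],[0,0,0],1],[[0,-3.6,-1],[0,0,0],1],[[0,-3.6,-1],[0,0,0],1],[[0,-3.6,-1],[0,0,0],1],[[0,-3.6,-1],[0,0,0],1],[[0,-3.6,-1],[0,0,0],1],[[0,-3.6,-1],[0,0,0],1]]'

```text
t: 24.7
eef_pos: [467.7, -155.3, 181.3]
tcp_rot: [-3.14, -0.001, 1.57]
ft_force: [0.6, -0.4, -0.2]
opening: 0.999
grip_force: 0.0
```

Request:
move_arm --commands '[[[0,-3.6,-1],[0,0,0],1],[[0,-3,-1],[0,0,0],1],[[0,0,0],[0,0,0],1],[[0,0,0],[0,0,0],1],[[0,0,0],[0,0,0],1]]'

```text
t: 25.2
eef_pos: [468.1, -219.1, 162.5]
tcp_rot: [-3.141, -0.001, 1.571]
ft_force: [-0.2, -0.0, -0.6]
opening: 1.004
grip_force: 0.0
```

```bash
python3 - <<'E'
from h import *
i=camera_info("wrist");im=read_camera("wrist");s=state();p=s["eef_pos"];print(p)
t=read_camera("top");print("top small",fit(t,"top",469,201,[(170,23),(170,15)]))
f=fit(im,"wrist",466.7,-213,[(14,23)],i);g=fit(im,"wrist",466.7,-213,[(46,10)],i);print(f,g)
draw(im,"wrist",*f[0],14,23,1,info=i);draw(im,"wrist",*g[0],46,10,1,info=i,col=(255,0,0))
cv2.imwrite("pics/w10.png",np.hstack([im[:,60:452],cv2.imread("pics/w9.png")[:,60:452]]))
E
```

```text
[ 468.21752617 -218.98959258  162.72598356]
top small (array([467.96616596, 202.1234611 ]), np.float64(431.3565673828125))
(array([ 467.06681569, -211.30530265]), np.float64(132.14732360839844)) (array([ 466.95813155, -210.83209735]), np.float64(111.75627136230469))
```

View pics/w10.png

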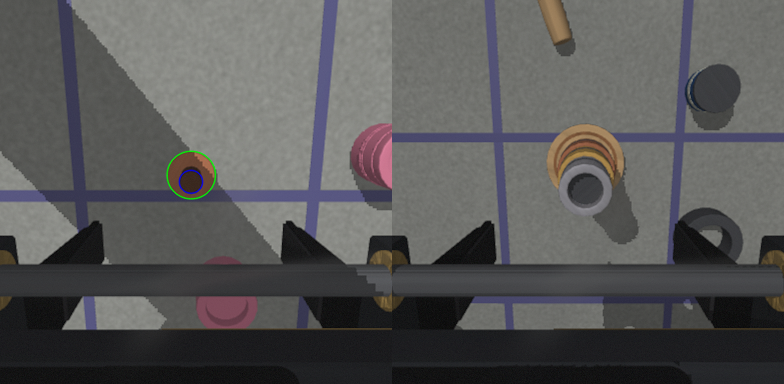

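Left: lid with knob at (191,178), free of neighbours. Right: the steel canister seated coaxially at (585,190). Now I'll grasp the knob.

Request:
move_arm --commands '[[[-0.1,0.62,-3],[0,0,0],1],[[0,0,-3],[0,0,0],0.8],[[0,0,-3],[0,0,0],0.6],[[0,0,-3],[0,0,0],0.6],[[0,0,-1.8],[0,0,0],0.6],[[0,0,-0.5],[0,0,0],0.6],[[0,0,0],[0,0,0],0.5],[[0,0,0],[0,0,0],0.4],[[0,0,0],[0,0,0],0],[[0,0,0],[0,0,0],0]]'

```text
t: 26.3
eef_pos: [467.6, -213.9, 20.5]
tcp_rot: [3.14, 0.001, 1.57]
ft_force: [-0.5, 0.1, -0.5]
opening: 0.322
grip_force: 0.0
```

Request:
move_arm --commands '[[[0,0,0],[0,0,0],0],[[0,0,0],[0,0,0],0],[[0,0,0],[0,0,0],0],[[0,0,0],[0,0,0],0],[[0,0,0],[0,0,0],0]]'

```text
t: 26.8
eef_pos: [467.3, -213.9, 20.1]
tcp_rot: [3.141, 0.0, 1.57]
ft_force: [-0.8, -0.3, 6.2]
opening: 0.204
grip_force: 30.0
```

Request:
move_arm --commands '[[[0,0,1],[0,0,0],0],[[0,0,2.5],[0,0,0],0],[[0,0,3.5],[0,0,0],0],[[0,1,3.5],[0,0,0],0],[[0,2,3],[0,0,0],0],[[0,3,3],[0,0,0],0],[[0,3.5,2],[0,0,0],0],[[0,3.5,1.5],[0,0,0],0],[[0,3.5,0],[0,0,0],0],[[0,3.5,0],[0,0,0],0]]'

```text
t: 27.8
eef_pos: [466.9, -12.4, 220.8]
tcp_rot: [3.14, 0.0, 1.57]
ft_force: [0.8, 0.4, -1.1]
opening: 0.205
grip_force: 30.0
```

Request:
move_arm --commands '[[[0.08,3.5,0],[0,0,0],0],[[0,3.5,0],[0,0,0],0],[[0,3.5,0],[0,0,0],0],[[0,3.5,0],[0,0,0],0],[[0,3.5,0],[0,0,0],0],[[0,3,0],[0,0,0],0],[[0,1,0],[0,0,0],0],[[0,0,0],[0,0,0],0],[[0,0,0],[0,0,0],0],[[0,0,0],[0,0,0],0]]'

```text
t: 28.8
eef_pos: [468.1, 200.2, 219.8]
tcp_rot: [3.142, 0.0, 1.569]
ft_force: [-0.1, 0.2, -0.8]
opening: 0.204
grip_force: 30.0
```

```bash
python3 - <<'E'
from h import *
i=camera_info("wrist");im=read_camera("wrist");s=state();p=s["eef_pos"];print(p,s["ft_force"])
z=p[2]-20.1+14
for d in (-2,0,2): f=fit(im,"wrist",p[0],p[1],[(z+d,23)],i);print(d,f,f[0]-p[:2])
f=fit(im,"wrist",p[0],p[1],[(z,23)],i)
draw(im,"wrist",*f[0],z,23,1,info=i)
draw(im,"wrist",468.2,204.3,170,23,1,info=i,col=(255,0,0))
sd=read_camera("side")
cv2.imwrite("pics/w11.png",np.hstack([im[:,60:452],cv2.resize(sd[130:280,240:396],(400,384))]))
E
```

```text
[468.11064552 200.16920336 219.80392636] [-0.61232435  0.1094753  -1.67490276]
-2 (array([468.38589478, 202.62319677]), np.float64(109.29734802246094)) [0.27524927 2.45399341]
0 (array([468.45352594, 203.16728338]), np.float64(103.2094955444336)) [0.34288042 2.99808002]
2 (array([467.55488577, 202.54831785]), np.float64(97.13578796386719)) [-0.55575974  2.3791145 ]
```

View pics/w11.png

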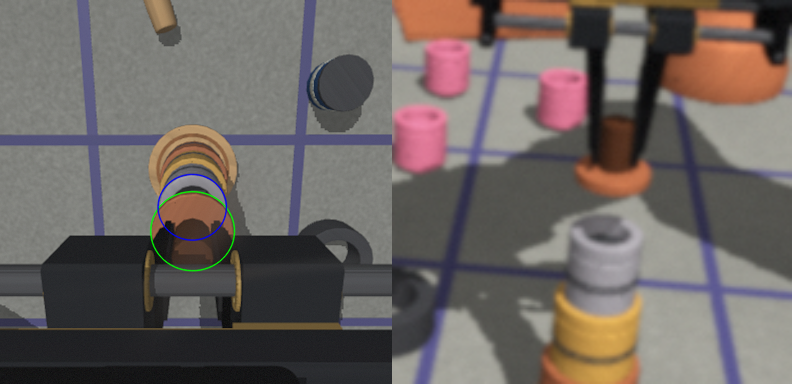

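The lid hangs level at (193,232) above the steel mouth. I need about +1.1 mm in y, then I'll lower it.

Request:
move_arm --commands '[[[0,0.11,-1],[0,0,0],0],[[0,0,-1],[0,0,0],0],[[0,0,-0.6],[0,0,0],0],[[0,0,-0.2],[0,0,0],0],[[0,0,-0.1],[0,0,0],0],[[0,0,-0.1],[0,0,0],0],[[0,0,0],[0,0,0],0],[[0,0,0],[0,0,0],0]]'

```text
t: 29.7
eef_pos: [468.1, 202.4, 189.9]
tcp_rot: [3.141, -0.0, 1.57]
ft_force: [0.9, -0.3, -1.2]
opening: 0.197
grip_force: 30.0
```

Request:
move_arm --commands '[[[0,0,-0.1],[0,0,0],0],[[0,0,-0.1],[0,0,0],0],[[0,0,-0.1],[0,0,0],0],[[0,0,0],[0,0,0],0],[[0,0,0],[0,0,0],0]]'

```text
t: 30.2
eef_pos: [468.0, 202.3, 186.6]
tcp_rot: [3.142, 0.0, 1.57]
ft_force: [0.6, 0.1, -0.9]
opening: 0.2
grip_force: 30.0
```

Request:
move_arm --commands '[[[0,-0.07,-0.1],[0,0,0],0],[[0,0,-0.05],[0,0,0],0],[[0,0,-0.05],[0,0,0],0],[[0,0,0],[0,0,0],0],[[0,0,0],[0,0,0],0]]'

```text
t: 30.7
eef_pos: [468.0, 201.7, 184.7]
tcp_rot: [3.142, -0.0, 1.57]
ft_force: [0.3, 0.1, -0.1]
opening: 0.206
grip_force: 30.0
```

Request:
move_arm --commands '[[[0,0,-0.05],[0,0,0],0],[[0,0,0],[0,0,0],0]]'

```text
t: 30.9
eef_pos: [468.0, 201.7, 184.2]
tcp_rot: [3.141, -0.0, 1.57]
ft_force: [-0.6, -0.7, -0.3]
opening: 0.201
grip_force: 30.0
```

Request:
move_arm --commands '[[[0,0,-0.05],[0,0,0],0],[[0,0,0],[0,0,0],0]]'

```text
t: 31.1
eef_pos: [468.2, 201.7, 184.1]
tcp_rot: [3.141, -0.0, 1.57]
ft_force: [-1.0, -0.8, 4.4]
opening: 0.206
grip_force: 30.0
```

Contact at the expected height (184.1). I'll release, rise, move clear and check.

Request:
move_arm --commands '[[[0,0,0],[0,0,0],0.4],[[0,0,0],[0,0,0],0.6],[[0,0,0],[0,0,0],0.6],[[0,0,0],[0,0,0],0.6],[[0,0,2],[0,0,0],0.6],[[0,0,3],[0,0,0],0.6],[[0,0,4],[0,0,0],0.6],[[0,0,3],[0,0,0],0.6],[[0,0,0],[0,0,0],0.6],[[0,0,0],[0,0,0],0.6]]'

```text
t: 32.1
eef_pos: [467.9, 201.6, 303.7]
tcp_rot: [3.141, -0.0, 1.57]
ft_force: [-0.9, 0.4, -2.0]
opening: 0.6
grip_force: 0.0
```

Request:
move_arm --commands '[[[0,-3,0],[0,0,0],0.6],[[0,-3,0],[0,0,0],0.6],[[0,-3,0],[0,0,0],0.6],[[0,-3,0],[0,0,0],0.6],[[0,-3,0],[0,0,0],0.6],[[0,-3,0],[0,0,0],0.6],[[0,0,0],[0,0,0],0.6],[[0,0,0],[0,0,0],0.6],[[0,0,0],[0,0,0],0.6]]'

```text
t: 33.0
eef_pos: [467.8, 22.2, 303.0]
tcp_rot: [-3.14, -0.0, 1.571]
ft_force: [0.3, -0.7, -0.1]
opening: 0.599
grip_force: 0.0
```

```bash
python3 - <<'E'
from h import *
sd=read_camera("side");t=read_camera("top")
a=cv2.resize(sd[150:330,240:390],(400,480));s=400/150
b=cv2.resize(t[100:292,40:200],(400,480))
for z,r in((14,50),(68,33),(120,28),(170,23),(178,23),(210,10)): draw(a,"side",468.5,201.5,z,r,s,(240,150))
cv2.imwrite("pics/f.png",np.hstack([a,b]));print(state()["eef_pos"])
E
```

```text
[467.88877466  22.40912189 303.29700911]
```

View pics/f.png

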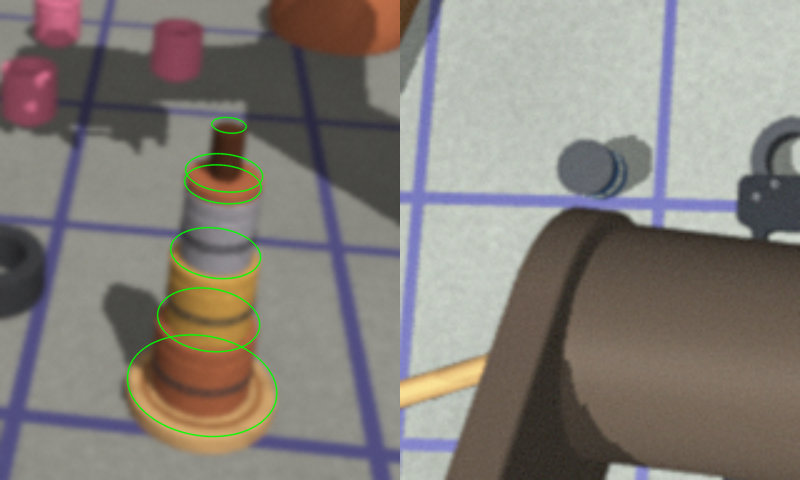

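The final view shows the four pieces stacked coaxially, from the stand at (203,392) to the knob at (229,128). Every level matches its predicted seated height, give or take one common small calibration shift. The tin and ring look undisturbed and the gripper is clear.

```bash
python3 -c "
from cell import env
print(env.job_done())"
```

```text
the job is handed in; nothing more can be done
None
```

The stack (large copper, brass, steel, lid) stands by itself centred on the stand. Each piece came down to its expected seated height, the iron ring and blue tin were left untouched, and I handed the job in at about 33 s; no verdict came back.

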